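# Zero the readout through its push-latch cover

## Robot

A 6-joint arm with a two-finger parallel gripper is mounted at the origin on the work surface. World frame = base frame: x ahead of the robot, y to its left, z up, the work surface at z = 0. Lengths are in m, angles in degrees, forces in N, time in s.
With the tool pointing down it reaches from about 0.375 to 0.9 m from the base axis. Payload 3.1 kg.
Tool frame: the origin (TCP) lies at the very end of the fingers, on their centre line; the grasp point (between the pads) lies grip_point_offset behind it (grip_point_offset is the distance from the TCP to the grasp point, in m); z points along the fingers, y is the line along which they close (so a half turn about z gives the same grasp; the last joint's range is limited). The gripper opens to 87 mm and grips with 3 to 60 N. Pads are 19 mm wide; open, the fingers measure 117 mm over their backs; the gripper's body (75 mm by 190 mm) begins 51 mm behind the grasp point.
Start: joints at [66.033, 30.224, 82.088, -0, 67.689, -10.227], TCP at [0.148, 0.607, 0.223] pointing down, gripper open.
Joint ranges: [-176.69, 176.69], [-43.24, 126.21], [12.49, 139.97], [-82, 262], [0, 151.66], [-163.58, 163.58]. Speed limits (degrees/s): [159.86, 159.86, 180, 180, 180, 180].

## Interface

Orientations are given as a 3x3 rotation matrix whose columns are the frame's x, y, z axes.
In Python, from rig import * gives the robot as it stands.
- The arm moves only by the tool move_arm, never from a script. Its argument "increments" is a list of rows, each a list of 3 entries, a list of its own where there are three numbers: the shift along the tool's x, y, z in units of 30 mm (1.0 is 30 mm), then the turn, a rotation vector about the tool's x, y, z in units of 120 degrees (1.0 is 120 degrees), then the closure, from 0 (fully open) to 1 (shut). A call has 1 to 20 rows; each row shifts and turns the commanded pose from where the row before left it, along the tool's axes as they then stand; what a row does not reach is not made up. A row lasts 1/12 s, in which the tool goes at most 41.7 mm and 7.16 degrees, less where a joint would pass 70% of its speed; a pose out of reach is approached as far as the arm can. A call with a number of a shift or a turn outside -1 to 1 is refused whole. A call with a gripper value outside its range is refused whole. The fingers move at their own pace and stop on an object; the grip force is fixed at half the most. Time passes only in rows, so rows that do not move let the fingers close. It gives the time, the measured TCP pose, the force, the opening and the grip force at its end, in the units of the state.
- read_state(): the state, without advancing time (a new reading comes with each control period).
- capture(name): name is "side" or "top"; returns a dict with "img" (384x512x3 uint8, red, green, blue), "mtx" (3x3 intrinsics, pixels), "eye" and "rotation" of the camera in the world. Camera axes: x right, y down, z forward; pixel columns grow to the right and rows downward; lengths in m; the calibration is good to about 2 mm. A picture is of the moment at which its call begins. There is no depth.
- hand_in(): hands the job in; it is judged then, once.
Trained networks look in a picture, given as the dict that the camera call returned (one of the last four; its "shot" number tells which), for a name from the list of things; names that differ only in an ending like _2 or _b are one class to them, and where a whole thing is asked for, a point or a joint stands for the part that bears it (a point fixed in the world has none). Each returns a list of dicts, best first, with "confidence" (0 to 1); they miss things now and then, are a little off and sometimes report something else, mostly with a low value. They report only what shows in the picture. A call takes as long as a camera call. They do not tell look-alikes from the thing itself.
- search_frame(picture, label): "extent" ([left, top, right, bottom] as shares, 0 to 1, of the picture: columns of its width, rows of its height, round what is visible of it).
- pinpoint(picture, label): "xy" ([column, row] as shares, 0 to 1, of the picture: columns of its width, rows of its height: a listed point, or the origin of a listed thing).
The state is a dict: "time_s": time; "joint_positions": joint angles; "qvel": joint speeds; "tau": joint torques, N m; "position": TCP position; "tcp_rot": TCP orientation; "force": force on the tool from outside, world axes, zero at the start; "moment": the same for the moment, N m; "opening": opening from 0.0 (shut) to 1.0 (fully open); "grasp_force": force on a finger pad.
Only numpy, scipy, OpenCV 4.12 (cv2) and the standard library are available. Lean on these libraries where they do the work, as an engineer would, in place of code of your own. Each camera call takes 0.05 s, during which the arm holds its last target. There are 200 camera calls.

## Task

Zero the measuring machine's readout: press down the front edge of the push-latch cover on the console so that it pops open, press the larger of the two round keys under it all the way down and let it come back up, then push the cover down again until it latches shut. It needs only the push of a fingertip: do not press the smaller key, and do not pick up or shift the gauges and the bottle.

Things in the scene. Friction and masses are not known exactly. Their poses are not given: they have to be found in the camera images.
- console: Low bench console fixed to the bench, 190 mm deep (its x) by 260 wide (its y) by 55 high, white top on a black base. Origin: centre of its underside; x points from its front (robot side) to its back, y left, z up. Its deck is level: dark readout window and flat dummy keys in the left half, grey cover in the right half.
- key_well (a point): Centre of the floor of the well under the cover (axes as the console's): 29 mm below the deck, 68 mm (x) by 124 mm (y), upright walls. A black catch 24 mm wide and 18 mm high stands in the middle of its front; the two keys stand left and right of the middle.
- cover (a joint): Cover angle in rad: 0 = latched shut, level with the deck; 1.48 (85 degrees) = popped open at its stop; -0.135 = pressed in to its lower stop. A flat grey plate, 60 mm deep by 120 wide by 3 thick, hinged along its far (console +x) edge; a spring swings it open in 1.5 to 2 s. A black tongue 23 mm long hangs under its middle, 8 mm from the front edge.
- cover_press (a point): Where to press: on the cover's top face, mid-width, 14 mm from its free front edge, 46 mm from the hinge. Moves and turns with the cover. Latched: push down to the stop (front edge sinks 8 mm, 3 to 4 N, then solid) and let go: it swings open. Open: swing it down from behind (1 to 3 N), push on past level to the same stop, let go: it rises to 0, latched. Under 3/4 of the 8 mm does not trip it.
- cover_hinge (a point): Point on the cover's top face at the hinge line, midway along its width; it lies level with the deck and stays in place within 2 mm. The deck behind it is clear. Axes turn with the cover.
- key_large (a joint): Travel of the larger key in m: 0 = up, 0.004 = fully down. Spring-returned; about 4 N holds it down.
- key_large_top (a point): Centre of the top of the larger key, a grey round cap 20 mm across in a black collar 36 mm across. Keys stand 44 mm in front of the hinge line, 34 mm left and right of the cover's middle; which is on which side varies. Cap top 9 mm below the deck, collar top 17 mm below it. Pressed straight down.
- key_small (a joint): Travel of the smaller key in m: 0 = up, 0.004 = fully down (about 3 N). Not to be pressed.
- key_small_top (a point): Centre of the top of the smaller key, a grey round cap 12 mm across in a black collar 28 mm across, at the same height as the larger one.
- ring_gauge: Loose steel setting ring lying on the left part of the console's deck: 44 mm outside, 22 mm bore, 14 mm high. Origin: centre of its underside.
- plug_gauge: Loose steel plug gauge standing on the bench right of the console: 34 mm across, 90 mm high, its upper part a 22 mm grip. Origin: centre of its underside.
- gauge_block: Loose steel gauge block standing on end on the bench left of the console: 9 x 35 mm, 60 mm high. Origin: centre of its underside.
- cleaner: Loose white bottle standing on the bench left of the console's back: 52 mm across, 130 mm high. Origin: centre of its underside.
There are look-alikes about, which are no part of the job. Several things have the shape of the plug_gauge; the one meant has the colours described above.

How it is judged (in metres and radians):
On the way, in this order (a step that is already met when the one before it is completed fails the run):
1. the cover, pressed, has popped open (value of joint cover above 1.2 rad), for 0.2 s.
2. the larger key is pressed all the way down (value of joint key_large above 0.0032 m), for 0.1 s.
3. the cover is pushed shut again (value of joint cover below 0.03 rad and value of joint key_large below 0.001 m), for 0.1 s.
At the end, for the whole second after the job is handed in: The cover is latched shut by itself, within 0.03 rad of level with the deck and at rest; both keys are up (within 1 mm); the setting ring, plug gauge, gauge block and bottle stand upright within 12 mm of where they stood (all of step 3 and value of joint cover above -0.03 rad and velocity of joint cover between -0.05 and 0.05 rad/s and value of joint key_small below 0.001 m and distance of each of ring_gauge, plug_gauge, gauge_block, cleaner from where it was at the start of the episode below 0.012 m and angle between each of ring_gauge, plug_gauge, gauge_block, cleaner's own z axis and vertical below 0.2 rad); the robot touches nothing.
It fails at once if the smaller key is pressed (2 mm or more) (value of joint key_small above 0.002 m).
It fails at once if the setting ring is lifted, moved 20 mm or more or tipped (distance of ring_gauge from where it was at the start of the episode above 0.02 m or angle between ring_gauge's own z axis and vertical above 0.35 rad).
It fails at once if the plug gauge is lifted, moved 20 mm or more or tipped (distance of plug_gauge from where it was at the start of the episode above 0.02 m or angle between plug_gauge's own z axis and vertical above 0.35 rad).
It fails at once if the gauge block is lifted, moved 20 mm or more or tipped (distance of gauge_block from where it was at the start of the episode above 0.02 m or angle between gauge_block's own z axis and vertical above 0.35 rad).
It fails at once if the bottle is lifted, moved 20 mm or more or tipped (distance of cleaner from where it was at the start of the episode above 0.02 m or angle between cleaner's own z axis and vertical above 0.35 rad).
It also fails if it takes over 48 s, if anything falls off the work surface, if the arm or the gripper's body presses on something with over 40 N, if the wrist force passes 120 N, or if a joint passes its speed limit or range.

## Working session

There is one attempt and no reset: what is moved stays moved. The work goes in short steps, Python scripts to look and compute and a tool call to move; the robot and the scene stay as the last step left them, time stands still between calls to the robot, and variables do not carry over. Pictures are saved under pics/ and viewed, at most 10 in all, crops included, and the job is handed in when it is done.

Besides the shell and the picture viewer there is one more tool, called after ">>>" as name(argument=value, ...), one argument or row to a line, values as JSON. move_arm: Moves the arm, as the interface text tells. Its arguments: {"type":"object","properties":{"increments":{"type":"array"}},"required":["increments"]}

```bash
ls; mkdir -p pics; cat > h.py <<'E'
from rig import *
import numpy as np, cv2
def pix(c,l):
    r=pinpoint(c,l); return [(round(d['confidence'],2),np.array(d['xy'])*[512,384]) for d in r[:3]]
def ray(c,uv):
    d=np.array(c['rotation'])@np.linalg.inv(np.array(c['mtx']))@np.array([uv[0],uv[1],1.]); return np.array(c['eye']),d/np.linalg.norm(d)
def atz(c,uv,z):
    e,d=ray(c,uv); return e+d*(z-e[2])/d[2]
def save(c,n): cv2.imwrite('pics/'+n,c['img'][:,:,::-1])
E
python3 - <<'E'
from h import *
np.set_printoptions(precision=4,suppress=True)
Z=dict(console=0,cover_press=.055,cover_hinge=.055,ring_gauge=.055,plug_gauge=0,gauge_block=0,cleaner=0)
ims=[]
for n in('side','top'):
    c=capture(n); ims.append(c['img']); print(n,c['eye'],c['rotation'])
    for l,z in Z.items():
        for conf,uv in pix(c,l): print(l,conf,uv.round(1),atz(c,uv,z)[:2])
im=np.vstack(ims); cv2.imwrite('pics/a.png',cv2.resize(im,(400,600))[:,:,::-1])
for i,n in zip(ims,'st'): cv2.imwrite(f'pics/{n}0.png',cv2.resize(i,(800,600),interpolation=cv2.INTER_CUBIC)[:,:,::-1])
s=read_state(); print(s['time_s'],s['position'],s['tcp_rot'],s['force'],s['opening'])
E
```

```text
pics
side [0.4543 0.695  0.7196] [[-0.9852 -0.1228  0.1198]
 [-0.1716  0.7056 -0.6875]
 [-0.0001 -0.6979 -0.7162]]
console 0.77 [254.8 232.5] [0.5603 0.1294]
cover_press 0.72 [267.8 201.7] [0.5398 0.0853]
cover_hinge 0.59 [249.4 189.8] [0.5851 0.0571]
ring_gauge 0.75 [183.  308.3] [0.6447 0.3578]
ring_gauge 0.7 [271.8 246.9] [0.5134 0.202 ]
plug_gauge 0.92 [334.8 189.4] [ 0.396  -0.0319]
plug_gauge 0.82 [298.9 177.4] [ 0.4844 -0.0582]
plug_gauge 0.8 [289.2 158.2] [ 0.5165 -0.1246]
gauge_block 0.82 [229.4 308.6] [0.575  0.3155]
cleaner 0.88 [183.3 308.9] [0.6596 0.3309]
cleaner 0.67 [267.5 204. ] [0.5463 0.042 ]
top [0.4631 0.1003 1.0917] [[ 0.0019 -0.9953  0.0964]
 [-1.     -0.0023 -0.0035]
 [ 0.0037 -0.0964 -0.9953]]
console 0.78 [240.1 197.2] [0.5623 0.1295]
cover_press 0.66 [260.6 210.6] [0.5264 0.0806]
cover_hinge 0.96 [267.2 187.3] [0.5804 0.0653]
ring_gauge 0.71 [204.6 214.9] [0.5162 0.2094]
plug_gauge 0.71 [301.5 263.6] [ 0.4026 -0.0187]
plug_gauge 0.6 [317. 231.] [ 0.4806 -0.0567]
plug_gauge 0.6 [348.5 214.7] [ 0.5202 -0.1337]
gauge_block 0.56 [161.1 193.5] [0.5709 0.3217]
cleaner 0.61 [162.4 159.6] [0.6544 0.3202]
0.8 [0.1484 0.6071 0.2226] [[-0.9714  0.2375  0.    ]
 [ 0.2375  0.9714  0.    ]
 [-0.      0.     -1.    ]] [ 0.6583 -0.329   0.4342] 1.001928765100706
```

View pics/s0.png

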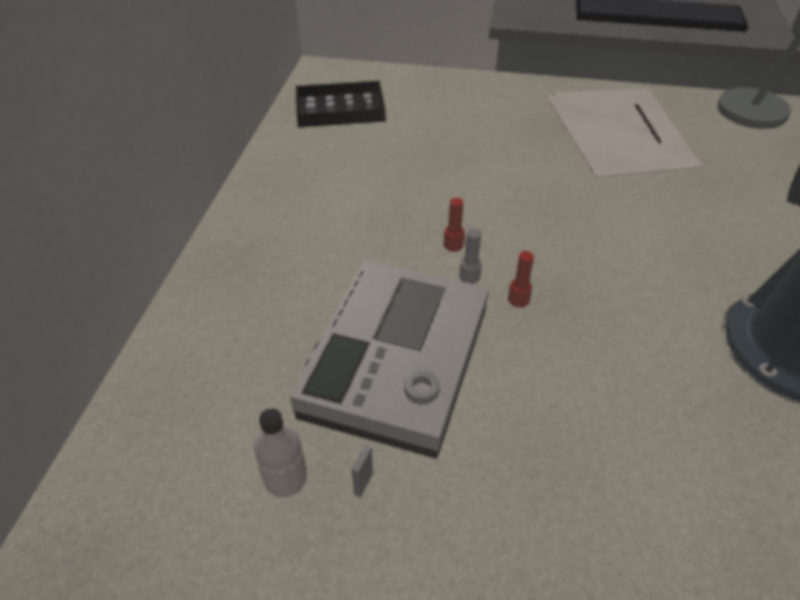

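View pics/t0.png

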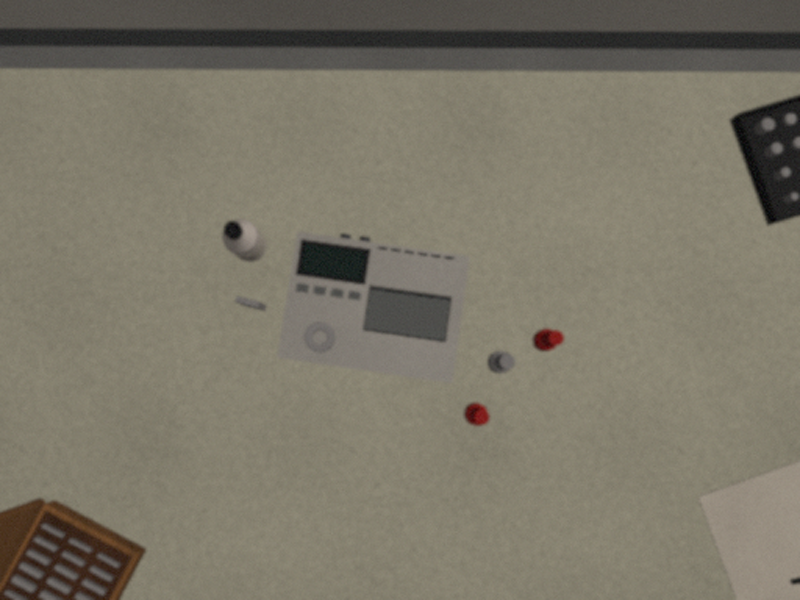

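The side view (800-px scale) shows the console with its cover at (411,313), the steel plug gauge at (472,255) and two red look-alikes. The top view shows the cover's corners near (370,287), (452,296), (445,341) and (363,331). Next I fit the cover outline.

```bash
cat >> h.py <<'E'
np.set_printoptions(precision=4,suppress=True)
E
python3 - <<'E'
from h import *
import rig; print([x for x in dir(rig) if 'grip' in x.lower()], getattr(rig,'grip_point_offset',None))
c=capture('top')
g=cv2.cvtColor(c['img'],cv2.COLOR_RGB2GRAY)
r=g[170:235,220:305]; 
q=np.array([[370,287],[452,296],[445,341],[363,331]])*.64
cov=g[195:207,245:272].mean(); deck=g[223:232,240:270].mean(); print(cov,deck)
m=((g<(cov+deck)/2)).astype(np.uint8); mask=np.zeros_like(m); 
cv2.fillPoly(mask,[ (q.mean(0)+(q-q.mean(0))*1.18).astype(np.int32)],1); m&=mask
n,l,st,_=cv2.connectedComponentsWithStats(m); k=l[200,260]; ys,xs=np.nonzero(l==k); print(st[k])
P=np.array([atz(c,(x,y),.055)[:2] for x,y in zip(xs,ys)],np.float32)
print(cv2.minAreaRect(P*1000), cv2.boxPoints(cv2.minAreaRect(P*1000)), P.mean(0))
# console whole deck
m=(g>(cov+deck)/2)
E
```

```text
['grip_point_offset'] 0.0187
77.54938271604938 127.14814814814815
[ 232  182   57   37 1594]
((550.5509033203125, 81.3338394165039), (123.90515899658203, 68.82423400878906), 81.94851684570312) [[507.8008  24.8118]
 [575.9465  15.1721]
 [593.301  137.8559]
 [525.1553 147.4956]] [0.5504 0.0812]
```

```bash
python3 - <<'E'
from h import *
c=capture('top'); g=cv2.cvtColor(c['img'],cv2.COLOR_RGB2GRAY).astype(np.float32)
# profile along console x through well centre, averaged across width
ex=np.array([.990,-.140]);ey=np.array([.140,.990]);o=np.array([.5506,.0813])
R=np.array(c['rotation']);K=np.array(c['mtx']);e=np.array(c['eye'])
def pr(p): v=K@R.T@(np.array(p)-e); return v[:2]/v[2]
s=np.arange(-50,51,2)/1000
A=np.array([[pr([*(o+ex*a+ey*b),.055]) for b in np.linspace(-.045,.045,30)] for a in s],np.float32)
v=cv2.remap(g,A[...,0],A[...,1],cv2.INTER_LINEAR).mean(1)
print(*[f'{a*1000:.0f}:{x:.0f}' for a,x in zip(s,v)])
s=np.arange(-76,77,4)/1000
A=np.array([[pr([*(o+ex*a+ey*b),.055]) for a in np.linspace(-.02,.02,15)] for b in s],np.float32)
v=cv2.remap(g,A[...,0],A[...,1],cv2.INTER_LINEAR).mean(1)
print(*[f'{a*1000:.0f}:{x:.0f}' for a,x in zip(s,v)])
for n in('top','side'):
    d=capture(n)
    for l in('cover_press','cover_hinge'): print(n,l,[(k,atz(d,u,.055)[:2]) for k,u in pix(d,l)])
cv2.imwrite('pics/crop.png',cv2.resize(c['img'][170:250,170:310],None,fx=5,fy=5,interpolation=cv2.INTER_CUBIC)[:,:,::-1])
E
```

```text
-50:128 -48:128 -46:128 -44:128 -42:128 -40:129 -38:126 -36:116 -34:95 -32:76 -30:73 -28:77 -26:78 -24:78 -22:77 -20:77 -18:78 -16:77 -14:77 -12:77 -10:78 -8:78 -6:77 -4:78 -2:78 0:77 2:77 4:78 6:78 8:77 10:77 12:77 14:77 16:77 18:77 20:77 22:78 24:76 26:71 28:60 30:56 32:71 34:97 36:116 38:124 40:126 42:125 44:125 46:126 48:126 50:126
-76:125 -72:124 -68:125 -64:116 -60:84 -56:77 -52:78 -48:78 -44:78 -40:77 -36:78 -32:77 -28:77 -24:77 -20:77 -16:78 -12:78 -8:78 -4:77 0:77 4:78 8:78 12:77 16:77 20:77 24:77 28:77 32:78 36:77 40:78 44:77 48:78 52:77 56:77 60:87 64:119 68:127 72:122 76:116
top cover_press [(0.66, array([0.5282, 0.0864]))]
top cover_hinge [(0.71, array([0.5757, 0.0735]))]
side cover_press [(0.55, array([0.5346, 0.0894]))]
side cover_hinge [(0.66, array([0.5794, 0.066 ])), (0.4, array([0.5653, 0.347 ]))]
```

View pics/crop.png

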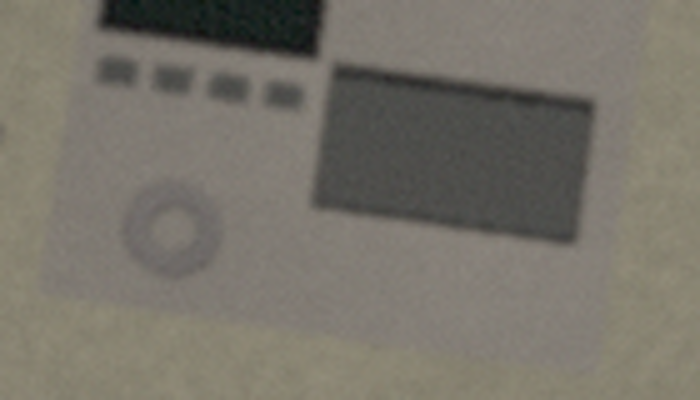

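The crop shows the cover shut, with a gap of about 6 mm at its far edge. That puts the hinge near (0.578, 0.077) and the press point near (0.533, 0.084). The ring is well clear on the left.

>>> move_arm(
  increments=[
    [[0,0,0],[0,0,-0.0474],1],
    [[-0.8,-0.815,0],[0,0,0],1],
    [[-0.8,-0.815,0],[0,0,0],1],
    [[-0.8,-0.815,0],[0,0,0],1],
    [[-0.8,-0.815,0],[0,0,0],1],
    [[-0.8,-0.815,0],[0,0,0],1],
    [[-0.8,-0.815,0],[0,0,0],1],
    [[-0.8,-0.815,0],[0,0,0],1],
    [[-0.8,-0.815,0],[0,0,0],1],
    [[-0.8,-0.815,0],[0,0,0],1],
    [[-0.8,-0.815,0],[0,0,0],1],
    [[-0.8,-0.815,0],[0,0,0],1],
    [[-0.8,-0.815,0],[0,0,0],1],
    [[-0.8,-0.815,0],[0,0,0],1],
    [[-0.8,-0.815,0],[0,0,0],1],
    [[-0.8,-0.815,0],[0,0,0],1],
    [[-0.8,-0.815,0],[0,0,0],1],
    [[-0.8,-0.815,0],[0,0,0],1],
    [[-0.8,-0.815,0],[0,0,0],1],
    [[-0.75,-0.75,0],[0,0,0],1],
  ],
)

```text
time_s: 2.87
position: [0.5348, 0.0836, 0.2228]
tcp_rot: [[-0.99, 0.141, 0.001], [0.141, 0.99, -0.0], [-0.001, -0.0, -1.0]]
force: [0.5, -0.4, -0.4]
opening: 0.005
grasp_force: 0.0
```

```bash
cat > t.py <<'E'
from h import *
import sys
s=read_state(); R=np.array(s['tcp_rot']); p=np.array(s['position'])
print(s['time_s'],p,s['force'],s['opening']); print(R)
ex=np.array([.990,-.140,0]);ey=np.array([.140,.990,0]);o=np.array([.5506,.0813,.055])
d=p-o; print('console-frame mm from well centre/deck:',1000*np.array([d@ex,d@ey,d[2]]))
E
python3 t.py
```

```text
2.8667 [0.5348 0.0836 0.2228] [ 0.5058 -0.4279 -0.4335] 0.0054986337547533294
[[-0.99    0.1408  0.0007]
 [ 0.1408  0.99   -0.0001]
 [-0.0007 -0.     -1.    ]]
console-frame mm from well centre/deck: [-15.992    0.0121 167.7509]
```

>>> move_arm(
  increments=[
    [[0.1,0,0.85],[0,0,0],1],
    [[0,0,0.85],[0,0,0],1],
    [[0,0,0.85],[0,0,0],1],
    [[0,0,0.85],[0,0,0],1],
    [[0,0,0.85],[0,0,0],1],
    [[0,0,0.85],[0,0,0],1],
    [[0,0,0.3],[0,0,0],1],
    [[0,0,0.15],[0,0,0],1],
    [[0,0,0.05],[0,0,0],1],
    [[0,0,0.05],[0,0,0],1],
    [[0,0,0],[0,0,0],1],
  ],
)

```text
time_s: 3.78
position: [0.5309, 0.0859, 0.0541]
tcp_rot: [[-0.99, 0.14, 0.001], [0.14, 0.99, -0.0], [-0.001, 0.0, -1.0]]
force: [-1.4, 0.2, 2.9]
opening: 0.009
grasp_force: 1.2
```

```bash
python3 t.py
```

```text
3.7833 [0.5309 0.0859 0.0541] [-1.4022  0.1944  2.8857] 0.009299878608761403
[[-0.9902  0.1398  0.0011]
 [ 0.1398  0.9902 -0.0001]
 [-0.0011  0.0001 -1.    ]]
console-frame mm from well centre/deck: [-20.0968   1.7768  -0.8504]
```

Contact made at deck level; pushing on in small steps.

>>> move_arm(
  increments=[
    [[0,0,0.05],[0,0,0],1],
    [[0,0,0.05],[0,0,0],1],
    [[0,0,0.04],[0,0,0],1],
    [[0,0,0],[0,0,0],1],
  ],
)

```text
time_s: 4.12
position: [0.5315, 0.0859, 0.0496]
tcp_rot: [[-0.99, 0.14, 0.002], [0.14, 0.99, -0.0], [-0.002, 0.0, -1.0]]
force: [-1.9, 0.9, 7.1]
opening: 0.002
grasp_force: 3.6
```

>>> move_arm(
  increments=[
    [[0,0,0.04],[0,0,0],1],
    [[0,0,0.03],[0,0,0],1],
    [[0,0,0],[0,0,0],1],
  ],
)

```text
time_s: 4.37
position: [0.5316, 0.0859, 0.049]
tcp_rot: [[-0.99, 0.14, 0.003], [0.14, 0.99, -0.0], [-0.003, 0.0, -1.0]]
force: [-5.0, -0.2, 17.7]
opening: 0.008
grasp_force: 8.9
```

Solid at the stop, so I let go: up and toward the front.

>>> move_arm(
  increments=[
    [[0,0,-0.6],[0,0,0],1],
    [[0,0,-1],[0,0,0],1],
    [[0.4,0,-1],[0,0,0],1],
    [[0.7,0,-1],[0,0,0],1],
    [[0.8,0,-1],[0,0,0],1],
    [[0.8,0,-1],[0,0,0],1],
    [[0.6,0,0],[0,0,0],1],
    [[0,0,0],[0,0,0],1],
    [[0,0,0],[0,0,0],1],
    [[0,0,0],[0,0,0],1],
    [[0,0,0],[0,0,0],1],
    [[0,0,0],[0,0,0],1],
    [[0,0,0],[0,0,0],1],
    [[0,0,0],[0,0,0],1],
    [[0,0,0],[0,0,0],1],
    [[0,0,0],[0,0,0],1],
    [[0,0,0],[0,0,0],1],
    [[0,0,0],[0,0,0],1],
    [[0,0,0],[0,0,0],1],
    [[0,0,0],[0,0,0],1],
  ],
)

```text
time_s: 6.03
position: [0.4326, 0.0997, 0.2148]
tcp_rot: [[-0.99, 0.14, 0.0], [0.14, 0.99, -0.0], [-0.0, 0.0, -1.0]]
force: [-0.5, -0.3, -0.0]
opening: 0.004
grasp_force: 0.0
```

```bash
python3 t.py; python3 - <<'E'
from h import *
I=[]
for n in('top','side'):
    d=capture(n)
    for l,z in(('key_large_top',.046),('key_small_top',.046),('cover_hinge',.055)): print(n,l,[(k,u.round(1),atz(d,u,z)[:2]) for k,u in pix(d,l)])
    x,y=(190,150) if n=='top' else (190,140)
    I.append(cv2.resize(d['img'][y:y+110,x:x+150],(600,440) if 0 else (400,293),interpolation=cv2.INTER_CUBIC))
cv2.imwrite('pics/open.png',np.hstack(I)[:,:,::-1])
E
```

```text
6.0333 [0.4326 0.0997 0.2148] [-0.5248 -0.2619 -0.0275] 0.0038278781178467352
[[-0.9902  0.14    0.0001]
 [ 0.14    0.9902 -0.    ]
 [-0.0001  0.     -1.    ]]
console-frame mm from well centre/deck: [-119.3675    1.7025  159.8049]
top key_large_top [(0.52, array([240.7, 203.7]), array([0.5429, 0.1267]))]
top key_small_top [(0.47, array([275.3, 212.3]), array([0.523 , 0.0463]))]
top cover_hinge [(0.53, array([265.8, 190.2]), array([0.5737, 0.0686]))]
side key_large_top [(0.65, array([254.5, 230.6]), array([0.555 , 0.1607])), (0.39, array([266.3, 213.4]), array([0.5388, 0.1108]))]
side key_small_top [(0.59, array([270.1, 192.9]), array([0.5401, 0.05  ]))]
side cover_hinge [(0.66, array([246.2, 194.4]), array([0.5893, 0.0719])), (0.31, array([249.9, 184.7]), array([0.5869, 0.0413]))]
```

View pics/open.png

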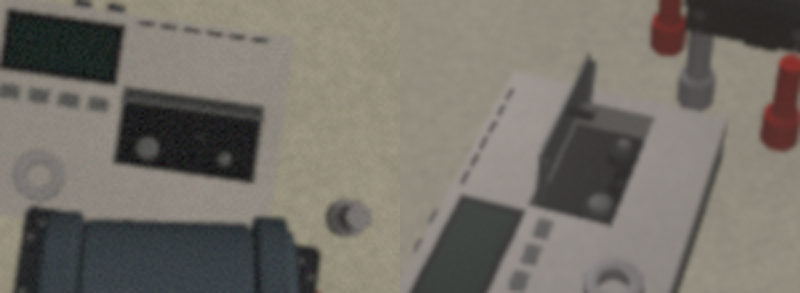

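The cover stands open. In the top crop the larger key is on the left at (147,147), about world (0.540, 0.117), and the smaller one is at (224,158). I go over the large key, slightly to the front to keep the body clear of the cover.

>>> move_arm(
  increments=[
    [[-0.825,0.27,0],[0,0,0],1],
    [[-0.825,0.27,0],[0,0,0],1],
    [[-0.825,0.27,0],[0,0,0],1],
    [[-0.825,0.27,0],[0,0,0],1],
    [[0,0,0.95],[0,0,0],1],
    [[0,0,0.95],[0,0,0],1],
    [[0,0,0.95],[0,0,0],1],
    [[0,0,0.95],[0,0,0],1],
    [[0,0,0.5],[0,0,0],1],
    [[0,0,0],[0,0,0],1],
  ],
)

```text
time_s: 7.27
position: [0.5325, 0.1178, 0.0823]
tcp_rot: [[-0.99, 0.14, -0.008], [0.14, 0.99, -0.0], [0.008, -0.001, -1.0]]
force: [-0.5, -0.1, 0.0]
opening: 0.004
grasp_force: 0.0
```

```bash
python3 t.py
```

```text
7.2667 [0.5325 0.1178 0.0823] [-0.5084 -0.1486  0.0041] 0.004059156199768839
[[-0.9901  0.1402 -0.0078]
 [ 0.1402  0.9901 -0.0001]
 [ 0.0077 -0.0012 -1.    ]]
console-frame mm from well centre/deck: [-23.047   33.5565  27.2623]
```

>>> move_arm(
  increments=[
    [[-0.07,0,0.5],[0,0,0],1],
    [[0,0,0.4],[0,0,0],1],
    [[0,0,0.2],[0,0,0],1],
    [[0,0,0.1],[0,0,0],1],
    [[0,0,0.05],[0,0,0],1],
    [[0,0,0.05],[0,0,0],1],
    [[0,0,0],[0,0,0],1],
  ],
)

```text
time_s: 7.85
position: [0.5377, 0.1176, 0.0473]
tcp_rot: [[-0.99, 0.14, 0.001], [0.14, 0.99, -0.0], [-0.001, 0.0, -1.0]]
force: [0.4, 0.1, -0.1]
opening: 0.006
grasp_force: 0.0
```

```bash
python3 t.py
```

```text
7.85 [0.5377 0.1176 0.0473] [ 0.3675  0.0626 -0.135 ] 0.006005805537686696
[[-0.9902  0.14    0.001 ]
 [ 0.14    0.9902 -0.    ]
 [-0.001   0.0001 -1.    ]]
console-frame mm from well centre/deck: [-17.9067  34.1708  -7.7   ]
```

>>> move_arm(
  increments=[
    [[0.08,0,0.05],[0,0,0],1],
    [[0,0,0.05],[0,0,0],1],
    [[0,0,0.05],[0,0,0],1],
    [[0,0,0.05],[0,0,0],1],
    [[0,0,0],[0,0,0],1],
  ],
)

```text
time_s: 8.27
position: [0.5354, 0.118, 0.0423]
tcp_rot: [[-0.99, 0.14, 0.001], [0.14, 0.99, 0.0], [-0.001, 0.0, -1.0]]
force: [-1.1, 0.0, 10.4]
opening: 0.006
grasp_force: 5.4
```

>>> move_arm(
  increments=[
    [[0,0,0.03],[0,0,0],1],
    [[0,0,0],[0,0,0],1],
    [[0,0,0],[0,0,0],1],
  ],
)

```text
time_s: 8.52
position: [0.5355, 0.118, 0.0421]
tcp_rot: [[-0.99, 0.14, 0.002], [0.14, 0.99, -0.0], [-0.002, 0.0, -1.0]]
force: [-2.4, -0.4, 16.7]
opening: 0.007
grasp_force: 8.4
```

Key bottomed. Now up, over the cover and behind it.

>>> move_arm(
  increments=[
    [[0,0,-0.8],[0,0,0],1],
    [[0,0,-0.8],[0,0,0],1],
    [[0,0,-0.8],[0,0,0],1],
    [[0,0,-0.8],[0,0,0],1],
    [[0,0,-0.8],[0,0,0],1],
    [[-0.4,-0.2,0],[0,0,0],1],
    [[-0.6,-0.3,0],[0,0,0],1],
    [[-0.6,-0.3,0],[0,0,0],1],
    [[-0.57,-0.33,0],[0,0,0],1],
    [[0,0,0],[0,0,0],1],
    [[0,0,0],[0,0,0],1],
  ],
)

```text
time_s: 9.43
position: [0.5946, 0.0745, 0.1587]
tcp_rot: [[-0.99, 0.142, -0.002], [0.142, 0.99, 0.0], [0.002, -0.0, -1.0]]
force: [-0.1, 0.3, 0.6]
opening: 0.007
grasp_force: 0.0
```

```bash
python3 t.py; python3 - <<'E'
from h import *
d=capture('side'); cv2.imwrite('pics/b.png',cv2.resize(d['img'][110:270,170:370],(600,480),interpolation=cv2.INTER_CUBIC)[:,:,::-1])
E
```

```text
9.4333 [0.5946 0.0745 0.1587] [-0.0932  0.2593  0.5678] 0.007499149869629083
[[-0.9899  0.1416 -0.0018]
 [ 0.1416  0.9899  0.0002]
 [ 0.0018 -0.     -1.    ]]
console-frame mm from well centre/deck: [ 44.5028  -0.5667 103.696 ]
```

View pics/b.png

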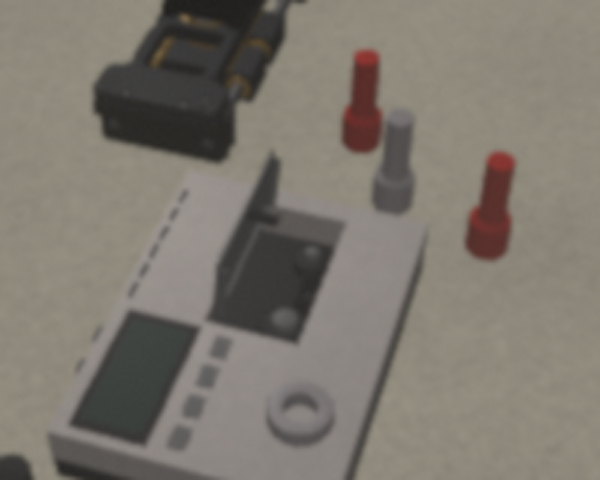

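The cover is open at its stop with both keys up and the gripper behind it. I lower behind the cover.

>>> move_arm(
  increments=[
    [[0,0,0.7],[0,0,0],1],
    [[0,0,0.7],[0,0,0],1],
    [[0,0,0.6],[0,0,0],1],
    [[0,0,0],[0,0,0],1],
    [[0,0,0],[0,0,0],1],
  ],
)

```text
time_s: 9.9
position: [0.5926, 0.076, 0.0988]
tcp_rot: [[-0.99, 0.139, -0.004], [0.139, 0.99, 0.0], [0.004, -0.0, -1.0]]
force: [0.1, -0.3, -0.4]
opening: 0.008
grasp_force: 0.0
```

```bash
python3 t.py
```

```text
9.9 [0.5926 0.076  0.0988] [ 0.1286 -0.2525 -0.4207] 0.008172061637989439
[[-0.9902  0.1393 -0.0043]
 [ 0.1393  0.9903  0.0004]
 [ 0.0043 -0.0002 -1.    ]]
console-frame mm from well centre/deck: [42.3004  0.6685 43.7595]
```

>>> move_arm(
  increments=[
    [[0.15,0,0],[0,0,0],1],
    [[0.15,0,0],[0,0,0],1],
    [[0.195,0,0.017],[0,0,0],1],
    [[0.195,0,0.017],[0,0,0],1],
    [[0.197,0,0.062],[0,0,0],1],
    [[0.197,0,0.062],[0,0,0],1],
    [[0.18,0,0.12],[0,0,0],1],
    [[0.18,0,0.12],[0,0,0],1],
    [[0.162,0,0.162],[0,0,0],1],
    [[0.162,0,0.162],[0,0,0],1],
    [[0,0,0],[0,0,0],1],
  ],
)

```text
time_s: 10.82
position: [0.5396, 0.0829, 0.077]
tcp_rot: [[-0.99, 0.14, -0.005], [0.14, 0.99, 0.0], [0.005, -0.0, -1.0]]
force: [0.2, 0.8, 0.9]
opening: 0.003
grasp_force: 0.6
```

```bash
python3 t.py; python3 - <<'E'
from h import *
d=capture('side'); cv2.imwrite('pics/c.png',cv2.resize(d['img'][110:270,170:370],(600,480),interpolation=cv2.INTER_CUBIC)[:,:,::-1])
E
```

```text
10.8167 [0.5396 0.0829 0.077 ] [0.1809 0.7541 0.9086] 0.003213668986155963
[[-0.9901  0.14   -0.0046]
 [ 0.14    0.9901  0.0003]
 [ 0.0046 -0.0003 -1.    ]]
console-frame mm from well centre/deck: [-11.1539   0.0772  21.9575]
```

View pics/c.png

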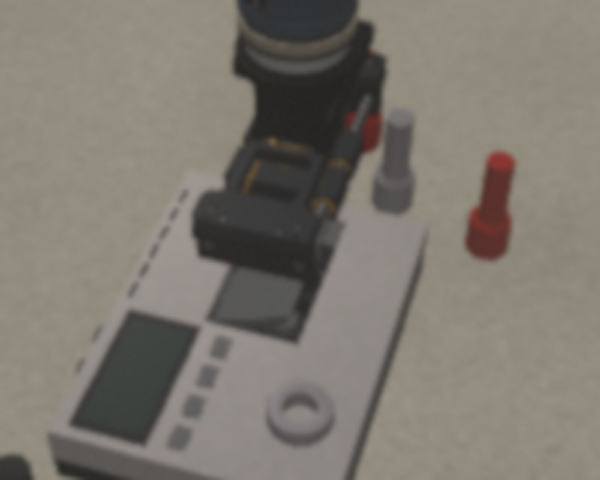

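The cover is swung most of the way down under the fingertip, so I continue to the stop.

>>> move_arm(
  increments=[
    [[0.097,0,0.183],[0,0,0],1],
    [[0.08,0,0.18],[0,0,0],1],
    [[0.05,0,0.15],[0,0,0],1],
    [[0.02,0,0.15],[0,0,0],1],
    [[0,0,0.1],[0,0,0],1],
    [[0,0,0.08],[0,0,0],1],
    [[0,0,0.06],[0,0,0],1],
    [[0,0,0.04],[0,0,0],1],
    [[0,0,0],[0,0,0],1],
  ],
)

```text
time_s: 11.62
position: [0.5348, 0.0837, 0.0502]
tcp_rot: [[-0.99, 0.14, -0.0], [0.14, 0.99, -0.0], [-0.0, -0.0, -1.0]]
force: [-0.0, -0.5, 6.1]
opening: 0.005
grasp_force: 3.1
```

```bash
python3 t.py
```

```text
11.6167 [0.5348 0.0837 0.0502] [-0.0416 -0.5043  6.1308] 0.004885202650506287
[[-0.9901  0.14   -0.    ]
 [ 0.14    0.9901 -0.    ]
 [-0.     -0.     -1.    ]]
console-frame mm from well centre/deck: [-16.0007   0.1802  -4.7621]
```

>>> move_arm(
  increments=[
    [[0,0,0.05],[0,0,0],1],
    [[0,0,0.04],[0,0,0],1],
    [[0,0,0],[0,0,0],1],
  ],
)

```text
time_s: 11.87
position: [0.5349, 0.0837, 0.0494]
tcp_rot: [[-0.99, 0.14, 0.001], [0.14, 0.99, -0.0], [-0.001, -0.0, -1.0]]
force: [-2.2, -0.9, 20.1]
opening: 0.003
grasp_force: 10.0
```

Hard at the stop, so I let go and retreat.

>>> move_arm(
  increments=[
    [[0,0,-0.3],[0,0,0],1],
    [[0,0,-0.6],[0,0,0],1],
    [[0,0,-1],[0,0,0],1],
    [[0.4,0,-1],[0,0,0],1],
    [[0.8,0,-1],[0,0,0],1],
    [[0.8,0,-1],[0,0,0],1],
    [[0.8,0,-0.5],[0,0,0],1],
    [[0.6,0,0],[0,0,0],1],
    [[0,0,0],[0,0,0],1],
    [[0,0,0],[0,0,0],1],
    [[0,0,0],[0,0,0],1],
    [[0,0,0],[0,0,0],1],
    [[0,0,0],[0,0,0],1],
    [[0,0,0],[0,0,0],1],
    [[0,0,0],[0,0,0],1],
  ],
)

```text
time_s: 13.12
position: [0.4342, 0.0979, 0.2087]
tcp_rot: [[-0.99, 0.14, -0.001], [0.14, 0.99, 0.0], [0.001, -0.0, -1.0]]
force: [0.1, 0.2, -0.1]
opening: 0.005
grasp_force: 0.0
```

```bash
python3 - <<'E'
from h import *
I=[]
for n in('top','side'):
    d=capture(n); x,y=(170,150) if n=='top' else (170,130)
    I.append(cv2.resize(d['img'][y:y+140,x:x+180],(400,311),interpolation=cv2.INTER_CUBIC))
cv2.imwrite('pics/end.png',np.hstack(I)[:,:,::-1])
E
```

```text
(no output)
```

View pics/end.png

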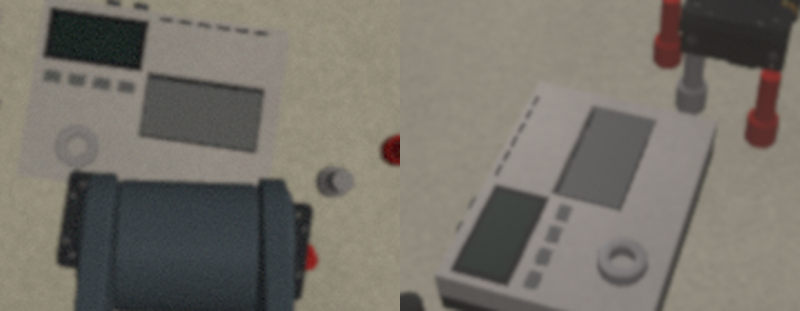

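The cover is shut and flush, and the ring and plug gauge stand where they were.

```bash
python3 -c "
from rig import *
print(hand_in())"
```

```text
the job is handed in; nothing more can be done
None
```

I opened the cover, pressed the larger key to its stop and let it come back up, then pushed the cover down until it sat flush again; the job is handed in, with no verdict returned.

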